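Free the jammed vitamin bottle from the feed rack

TASK

A vitamin bottle lying in the sloping feed rack has jammed under the two blue lips at the low end. Nudge it back up the rails until it is clear of the lips, then lift it out and lay it on its side in the empty white basket. Leave the other two bottles and the spice jar standing where they are.

Things in the scene. Friction and masses are not known exactly. Their poses are not given: they have to be found in the camera images.
- bottle_center (a point): Centre of the jammed bottle: amber, yellow cap, a plain cylinder 54 mm in diameter and 89 mm long, 70 g, lying on the rack's rails, cap at the low end. The point is on its axis, 44.5 mm from either flat end. Its z axis points along the bottle to the cap. It must slide 30 mm up the rails to come free (35 to 60 mm is good); friction holds it where it is left.
- rack: Feed rack fixed to the worktop: white base 220 x 100 mm, two steel rails rising 10 degrees towards +x. Origin: centre of its underside; x uphill (level), y across, z up. Bottle on the rails: y = 0, centre at x = -35, z = 67 mm at first, free from x = -5 mm, at the rear stop at x = 55 mm. Uphill of the lips its sides are open: finger tips may go 20 mm below its axis.
- rack_slot (a point): Middle of the slot between the two blue lips at the low end (rack x = -70, z = 81 mm). The lips leave 44 mm free between them, reach 18 mm up- and downhill of this point, and stand on cheeks 72 mm apart; tops 87 mm above the worktop. Shut fingers can push through the slot, which is open above and at the low end.
- rack_stop (a point): Middle of the top edge of the blue front stop, a low plate 46 mm wide across the low end (rack x = -81, z = 45 mm). Above it the cap's flat face is open to a push from the low end; the middle of that face starts 2 mm uphill of this point and 14 mm higher. Finger tips must stay above the stop.
- basket: Empty open white basket, fixed to the worktop: 149 mm (its x) by 261 mm (its y), rim 62 mm high, inside 140 x 250 mm. Origin: centre of its underside, z up. The top of its floor is 4 mm above the worktop.
- yellow_cap_bottle_center (a point): Bystander: upright amber bottle with a yellow cap, 52 mm in diameter, 96 mm high, loose on the worktop; point at its centre, half-way up. Leave it standing.
- white_cap_bottle_center (a point): Bystander: upright amber-and-white bottle with a white cap, 49 mm in diameter, 101 mm high, loose on the worktop; point at its centre, half-way up. Leave it standing.
- spice_jar_center (a point): Bystander: upright green spice jar with a black cap, 40 mm in diameter, 105 mm high, loose on the worktop; point at its centre, half-way up. Leave it standing.

How it is judged:
By the outcome, as a careful person would: the job done as asked, in the order asked, and still so for the second after the job is handed in, with the robot touching nothing.
It also fails if it takes over 48 s, if anything falls off the work surface, if the arm or the gripper's body presses on something with over 40 N, if the wrist force passes 120 N, or if a joint passes its speed limit or range.

ROBOT

A 6-joint arm with a two-finger parallel gripper is mounted at the origin on a cart in front of the work surface, level with it; the furniture and walls round the work are solid. World frame = base frame: x ahead of the robot, y to its left, z up, the work surface at z = 0. Lengths are in m, angles in rad, forces in N, time in s.
With the tool pointing down it reaches from about 0.3 to 0.775 m from the base axis. Payload 14.6 kg.
Tool frame: the origin (TCP) lies at the very end of the fingers, on their centre line; the grasp point (between the pads) lies 19 mm behind it; z points along the fingers, y is the line along which they close (so a half turn about z gives the same grasp; the last joint's range is limited). The gripper opens to 94 mm and grips with 3 to 60 N. Pads are 16 mm wide; open, the fingers measure 119 mm over their backs; the gripper's body (75 mm by 177 mm) begins 78 mm behind the grasp point.
Start: joints at [-1.384, 0.3, 1.521, -0, 1.321, -0.067], TCP at [0.138, -0.532, 0.205] pointing down, gripper open.
Joint ranges: [-3.03, 3.03], [-0.79, 2.21], [0.23, 2.52], [-1.04, 4.18], [0, 3.07], [-2.55, 2.55]. Speed limits (rad/s): [2.22, 2.22, 2.57, 3.14, 3.14, 3.14].

INTERFACE

Orientations are given as [roll, pitch, yaw] about the fixed x, y, z axes, in that order (R = Rz(yaw) Ry(pitch) Rx(roll)).
In Python, from station import ctrl gives the robot as it stands. The module is installed in compiled form; this text tells all that it offers.
- The arm moves only by the tool play_rows, never from a script. Its argument "commands" is a list of rows, each a list of 7 numbers: the shift along the tool's x, y, z in m, then the turn, a rotation vector about the tool's x, y, z in degrees, then the closure, from -1 (fully open) to 1 (shut). A call has 1 to 20 rows; each row shifts and turns the commanded pose from where the row before left it, along the tool's axes as they then stand; what a row does not reach is not made up. A row lasts 1/12 s, in which the tool goes at most 41.7 mm and 7.16 degrees, less where a joint would pass 70% of its speed; a pose out of reach is approached as far as the arm can. A call is refused whole if a number of a shift passes 0.0417 or a number of a turn 7.16, either way. A call with a gripper value outside its range is refused whole. The fingers move at their own pace and stop on an object; "force" is the grip in N (left out, the last holds). Time passes only in rows, so rows that do not move let the fingers close. It gives the time, the measured TCP pose, the force, the opening and the grip force at its end, in the units of the state.
- ctrl.get_obs(): the state, without advancing time (a new reading comes with each control period).
- ctrl.camera(name): name is "scene" or "top" or "wrist"; returns the picture (480x640x3 uint8, blue, green, red); there is no depth.
- ctrl.camera_model(name): a dict with "fx", "fy", "cx", "cy" (pixels), "distortion" ([k1, k2, p1, p2, k3] as OpenCV has them; the pictures are not rectified), "rvec" (rotation vector, rad) and "tvec" (3), from world to camera coordinates, as OpenCV has them. Camera axes: x right, y down, z forward; pixel columns grow to the right and rows downward; lengths in m; the calibration is good to about 2 mm. A picture is of the moment at which its call begins: read the wrist's pose just before it. camera_model takes no time and is no camera call; for the wrist camera it gives the pose at the moment of the call.
- ctrl.hand_in(): hands the job in; it is judged then, once.
The state is a dict: "time_s": time; "qpos": joint angles; "joint_vel": joint speeds; "tau": joint torques, N m; "ee_pos": TCP position; "eef_rot": TCP orientation; "force": force on the tool from outside, world axes, zero at the start; "moment": the same for the moment, N m; "grip_width": finger opening in m; "grip_force": force on a finger pad.
Only numpy, scipy, OpenCV 4.12 (cv2) and the standard library are available. Lean on these libraries where they do the work, as an engineer would, in place of code of your own. Each camera call takes 0.05 s, during which the arm holds its last target. There are 200 camera calls.

## Working session

There is one attempt and no reset: what is moved stays moved. The work goes in short steps, Python scripts to look and compute and a tool call to move; the robot and the scene stay as the last step left them, time stands still between calls to the robot, and variables do not carry over. Pictures are saved under pics/ and viewed, at most 10 in all, crops included, and the job is handed in when it is done.

Besides the shell and the picture viewer there is one more tool, called after "Call:" in YAML: its name, and indented under it one key for each argument. play_rows: Moves the arm, as the interface text tells. Its arguments: {"type":"object","properties":{"commands":{"type":"array","items":{"type":"array","items":{"type":"number"}}},"force":{"type":"number"}},"required":["commands"]}

```bash
mkdir -p pics; python3 - <<'E'
from station import ctrl
import cv2
for n in("scene","top"):
    cv2.imwrite(f"pics/{n}0.png",ctrl.camera(n)); m=ctrl.camera_model(n)
    print(n,m)
o=ctrl.get_obs();print(o)
E
```

```text
scene {'fx': 493.1833525346487, 'fy': 493.1833525346487, 'cx': 322.9834603068636, 'cy': 239.63736141454922, 'distortion': array([-0.10204872,  0.        ,  0.        ,  0.        ,  0.        ]), 'rvec': array([ 1.01360163, -2.16818224,  1.2906824 ]), 'tvec': array([0.31427197, 0.25194759, 0.84532624])}
top {'fx': 463.26408407449634, 'fy': 463.26408407449634, 'cx': 321.7908449506089, 'cy': 242.39719618908777, 'distortion': array([0.03014386, 0.        , 0.        , 0.        , 0.        ]), 'rvec': array([ 2.09456315, -2.15597269,  0.19176721]), 'tvec': array([0.00636335, 0.512326  , 0.96573966])}
{'time_s': 0.1, 'qpos': array([-1.38362523e+00,  3.00420559e-01,  1.52149640e+00,  3.16912896e-06,
        1.32070699e+00, -6.65714601e-02]), 'joint_vel': array([ 0.00118572, -0.00097725, -0.00315386, -0.00041542, -0.00074765,
        0.00142203]), 'tau': array([ 1.49805805e-03, -5.32646012e+01, -3.53281689e+01,  7.09739607e-02,
        2.35136080e-02, -5.40585040e-05]), 'ee_pos': array([ 0.13803617, -0.53216035,  0.20494988]), 'eef_rot': array([-3.14056385e+00, -7.16666418e-05,  2.53741730e-01]), 'force': array([ 0.62738598, -1.05059022,  0.53718183]), 'moment': array([-0.00322847, -0.03663067, -0.01311689]), 'grip_force': 0.0, 'grip_width': 0.09374463203017636}
```

View pics/top0.png

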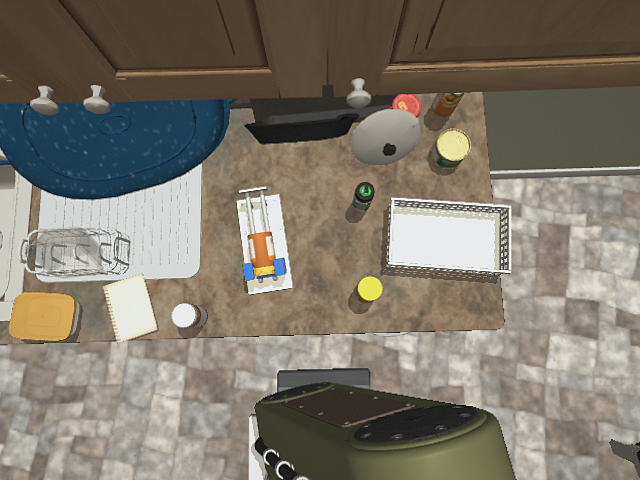

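View pics/scene0.png

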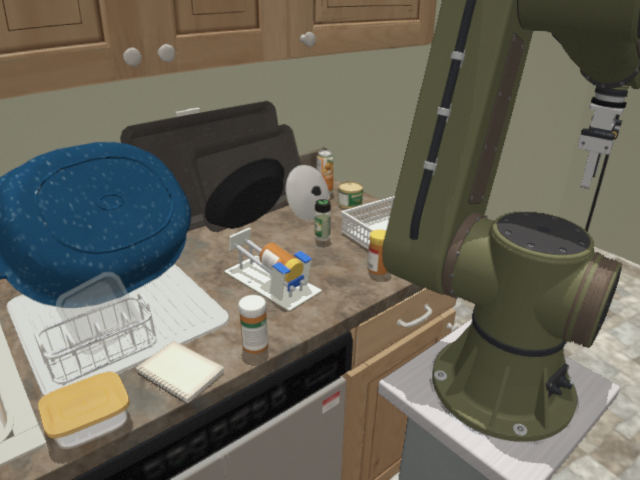

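The top view shows the rack at about (265,245) with its low end at the bottom. The basket is at (447,236), the yellow-cap bottle at (370,289), the white-cap bottle at (185,315) and the spice jar at (364,192). I'll zoom in on the rack to measure it.

```bash
cat > h.py <<'E'
import numpy as np, cv2
from station import ctrl
from scipy.spatial.transform import Rotation as Ro
def px2w(n,pts,z,m=None):
    m=m or ctrl.camera_model(n); K=np.array([[m['fx'],0,m['cx']],[0,m['fy'],m['cy']],[0,0,1]])
    u=cv2.undistortPoints(np.array(pts,float).reshape(-1,1,2),K,m['distortion'])[:,0]
    R=cv2.Rodrigues(m['rvec'])[0]; C=-R.T@m['tvec']
    d=np.c_[u,np.ones(len(u))]@R
    z=np.broadcast_to(z,len(u)); return C+d*((z-C[2])/d[:,2])[:,None]
def w2px(n,P,m=None):
    m=m or ctrl.camera_model(n); K=np.array([[m['fx'],0,m['cx']],[0,m['fy'],m['cy']],[0,0,1]])
    return cv2.projectPoints(np.array(P,float).reshape(-1,1,3),m['rvec'],m['tvec'],K,m['distortion'])[0][:,0]
E
python3 - <<'E'
from h import *
np.set_printoptions(precision=4,suppress=True)
im=cv2.imread("pics/top0.png")[180:305,215:315]
cv2.imwrite("pics/c1.png",cv2.resize(im,None,fx=4.8,fy=4.8,interpolation=cv2.INTER_CUBIC))
print(px2w("top",[(391,199),(511,204),(510,273),(384,268)],.062))
print(px2w("top",[(370,288),(184,315),(365,190)],[.096,.101,.105]))
E
```

```text
[[ 0.6015 -0.1624  0.062 ]
 [ 0.5821 -0.4212  0.062 ]
 [ 0.4322 -0.4038  0.062 ]
 [ 0.4502 -0.1391  0.062 ]]
[[ 0.4059 -0.1039  0.096 ]
 [ 0.3625  0.2719  0.101 ]
 [ 0.6107 -0.1022  0.105 ]]
```

View pics/c1.png

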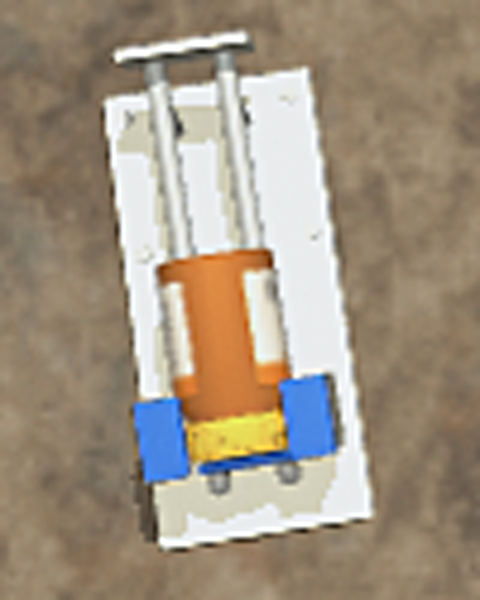

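The crop shows the rack base corners at about (105,100), (309,68), (372,517) and (160,548). The blue lips are either side of the yellow cap, with inner corners at (183,396), (189,478), (280,380) and (288,459).

```bash
python3 - <<'E'
from h import *
np.set_printoptions(precision=4,suppress=True)
o=lambda L:[((a+.5)/4.8-.5+215,(b+.5)/4.8-.5+180) for a,b in L]
B=px2w("top",o([(105,100),(309,68),(372,517),(160,548)]),.006); print(B,B.mean(0))
up=(B[0]+B[1]-B[2]-B[3])/2; ac=(B[0]+B[3]-B[1]-B[2])/2
print(np.hypot(*up[:2]),np.degrees(np.arctan2(up[1],up[0])),np.hypot(*ac[:2]),np.degrees(np.arctan2(-ac[0],ac[1])))
L=px2w("top",o([(134,402),(146,483),(338,452),(327,373),(183,396),(189,478),(280,380),(288,459)]),[.087]*8)
print(L,L[:4].mean(0),L[4:].mean(0))
d=L[0]+L[1]-L[2]-L[3];print('across ang',np.degrees(np.arctan2(-d[0],d[1])),np.hypot(d[0],d[1])/2)
E
```

```text
[[0.6241 0.1859 0.006 ]
 [0.6373 0.0875 0.006 ]
 [0.4197 0.0607 0.006 ]
 [0.4082 0.1593 0.006 ]] [0.5223 0.1234 0.006 ]
0.2183619402182807 7.0084286275610035 0.09925444426657166 7.117873995642801
[[0.4654 0.1576 0.087 ]
 [0.4301 0.1523 0.087 ]
 [0.4411 0.0696 0.087 ]
 [0.4757 0.0739 0.087 ]
 [0.4674 0.1364 0.087 ]
 [0.4317 0.1339 0.087 ]
 [0.4732 0.0943 0.087 ]
 [0.4387 0.0912 0.087 ]] [0.4531 0.1134 0.087 ] [0.4528 0.1139 0.087 ]
across ang 7.2566569349803505 0.08389677937401531
```

Both measurements agree: the rack centre is at about (0.5225, 0.1228) with a yaw of 7.1°, and the basket centre is at about (0.5165, -0.282) with a yaw of about -5°. Next I shut the fingers and move to a point above the low end.

Call:
play_rows:
  commands:
    - [0,0,0,0,0,3.7,1]
    - [0,0,0,0,0,3.7,1]
    - [0.03,-0.025,0,0,0,0,1]
    - [0.03,-0.025,0,0,0,0,1]
    - [0.03,-0.025,0,0,0,0,1]
    - [0.03,-0.025,0,0,0,0,1]
    - [0.03,-0.025,0,0,0,0,1]
    - [0.03,-0.025,0,0,0,0,1]
    - [0.03,-0.025,0,0,0,0,1]
    - [0.03,-0.025,0,0,0,0,1]
    - [0.03,-0.025,0,0,0,0,1]
    - [0.03,-0.025,0,0,0,0,1]
    - [0.006,-0.035,0,0,0,0,1]
    - [0.006,-0.035,0,0,0,0,1]
    - [0.006,-0.035,0,0,0,0,1]
    - [0.006,-0.035,0,0,0,0,1]
    - [0.006,-0.035,0,0,0,0,1]
    - [0.006,-0.035,0,0,0,0,1]
    - [0.006,-0.035,0,0,0,0,1]
    - [0.006,-0.035,0,0,0,0,1]
  force: 20

```text
time_s: 1.77
ee_pos: [0.4171, 0.0385, 0.2054]
eef_rot: [3.142, 0.0, 0.125]
force: [0.7, -0.7, 0.2]
grip_width: 0.0003
grip_force: 0.0
```

Call:
play_rows:
  commands:
    - [0.003,-0.035,0,0,0,0,1]
    - [0.003,-0.035,0,0,0,0,1]
    - [0,0,0,0,5,0,1]
    - [0,0,0,0,5,0,1]
    - [0,0,0,0,5,0,1]
    - [0,0,0,0,0,0,1]
    - [0,0,0,0,0,0,1]
    - [0,0,0,0,0,0,1]

```text
time_s: 2.43
ee_pos: [0.415, 0.1069, 0.2057]
eef_rot: [-3.142, -0.26, 0.124]
force: [-0.3, 0.6, -0.3]
grip_width: 0.0006
grip_force: 0.0
```

```bash
cat >> h.py <<'E'
np.set_printoptions(precision=4,suppress=True)
Y=np.radians(7.1); C0=np.array([.5225,.1228,0]); RK=Ro.from_euler('z',Y)
def rk(p): return RK.inv().apply(np.asarray(p)-C0)
def st():
    o=ctrl.get_obs(); R=Ro.from_euler('xyz',o['eef_rot'])
    print('t',o['time_s'],'p',o['ee_pos'],'rack',rk(o['ee_pos']),'deg',np.degrees(o['eef_rot']),'F',o['force'],o['grip_width'],o['grip_force'],'q',o['qpos'])
    return o,R
E
python3 - <<'E'
from h import *
o,R=st()
g=RK.apply([-.108,0,.12])+C0
print('shift',R.inv().apply(g-o['ee_pos']))
want=RK*Ro.from_euler('yx',[15,0],degrees=True)*Ro.from_euler('x',180,degrees=True)
want=RK*Ro.from_matrix(np.diag([1.,-1,-1]))*Ro.from_euler('y',15,degrees=True)
print('turn',np.degrees((R.inv()*want).as_rotvec()))
m=ctrl.camera_model('wrist'); im=ctrl.camera('wrist'); cv2.imwrite('pics/w1.png',im)
for P in ([-.07,.022,.081],[-.052,.022,.087],[-.052,-.022,.087],[-.081,0,.045],[-.079,0,.059]):
    print(P,w2px('wrist',[RK.apply(P)+C0],m))
E
```

```text
t 2.4333 p [0.415  0.1069 0.2057] rack [-0.1086 -0.0025  0.2057] deg [-179.9984  -14.8928    7.1245] F [-0.2975  0.5715 -0.2569] 0.000636787421462984 0.0 q [ 0.1748 -0.1332  2.0114 -0.0153  1.0039  1.6278]
shift [-0.0214 -0.0025  0.083 ]
turn [-0.008   0.1072  0.0237]
[-0.07, 0.022, 0.081] [[294.9048 230.2989]]
[-0.052, 0.022, 0.087] [[294.4225 210.4979]]
[-0.052, -0.022, 0.087] [[342.0592 210.4511]]
[-0.081, 0, 0.045] [[318.4951 242.509 ]]
[-0.079, 0, 0.059] [[318.4237 240.324 ]]
```

View pics/w1.png

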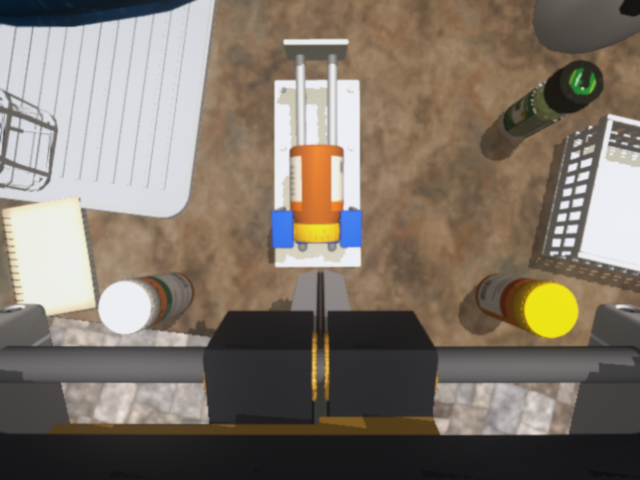

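The wrist view confirms the lips at (293,211) and (340,210), within about 1.5 mm of where I predicted. The fingers are lined up with the slot, so I descend in front of the cap face.

Call:
play_rows:
  commands:
    - [-0.0059,-0.0006,0.0243,0,0,0,1]
    - [-0.0059,-0.0006,0.0243,0,0,0,1]
    - [-0.0059,-0.0006,0.0243,0,0,0,1]
    - [-0.0059,-0.0006,0.0243,0,0,0,1]
    - [-0.0059,-0.0006,0.0243,0,0,0,1]
    - [-0.0059,-0.0006,0.0243,0,0,0,1]
    - [0,0,0,0,0,0,1]
    - [0,0,0,0,0,0,1]
    - [0,0,0,0,0,0,1]

```text
time_s: 3.23
ee_pos: [0.4186, 0.111, 0.0565]
eef_rot: [-3.142, -0.262, 0.124]
force: [0.3, 0.1, -0.3]
grip_width: 0.0008
grip_force: 0.0
```

```bash
python3 - <<'E'
from h import *
st()
E
```

```text
t 3.2333 p [0.4186 0.111  0.0565] rack [-0.1045  0.0012  0.0565] deg [-179.9986  -15.0167    7.1281] F [ 0.2651  0.0813 -0.2737] 0.0007701091663469431 0.0 q [ 0.1844  0.1204  2.1659 -0.0277  0.5939  1.6517]
```

Call:
play_rows:
  commands:
    - [0.0044,0,0.0004,0,0,0,1]
    - [0.0044,0,0.0004,0,0,0,1]
    - [0.0044,0,0.0004,0,0,0,1]
    - [0.002,0,0.0002,0,0,0,1]
    - [0.002,0,0.0002,0,0,0,1]
    - [0.004,0,0.0003,0,0,0,1]
    - [0.004,0,0.0003,0,0,0,1]
    - [0.004,0,0.0003,0,0,0,1]
    - [0.004,0,0.0004,0,0,0,1]
    - [0.004,0,0.0004,0,0,0,1]
    - [0.004,0,0.0003,0,0,0,1]
    - [0.004,0,0.0004,0,0,0,1]
    - [0.004,0,0.0004,0,0,0,1]
    - [0.004,0,0.0003,0,0,0,1]
    - [0.004,0,0.0004,0,0,0,1]
    - [0.003,0,0.0003,0,0,0,1]
    - [0.002,0,0.0002,0,0,0,1]
    - [0.002,0,0.0002,0,0,0,1]
    - [0,0,0,0,0,0,1]
    - [0,0,0,0,0,0,1]

```text
time_s: 4.9
ee_pos: [0.481, 0.1189, 0.0665]
eef_rot: [3.142, -0.262, 0.125]
force: [0.2, 0.3, 1.0]
grip_width: 0.0001
grip_force: 0.0
```

```bash
python3 - <<'E'
from h import *
st()
im=ctrl.camera('top'); cv2.imwrite('pics/t2.png',cv2.resize(im[170:310,205:325],None,fx=4,fy=4,interpolation=cv2.INTER_CUBIC))
cv2.imwrite('pics/w2.png',ctrl.camera('wrist'))
E
```

```text
t 4.9 p [0.481  0.1189 0.0665] rack [-0.0417  0.0012  0.0665] deg [179.998  -15.0212   7.1396] F [0.2066 0.3323 1.0358] 0.00014287685907989322 0.0 q [ 0.1756  0.2277  2.0027 -0.0219  0.6494  1.6375]
```

View pics/w2.png

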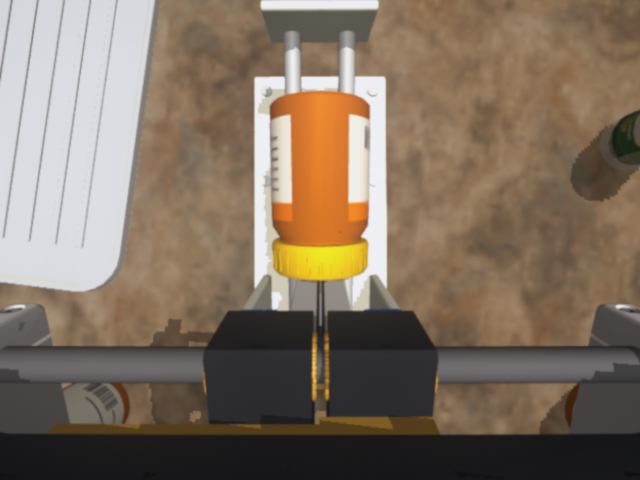

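The bottle has slid up about 45 mm, to a rack x of about +10 mm. It's clear of the lips, with the cap at pixels (275–367, 240–280). Now I back off, rise, open the fingers and move over it.

Call:
play_rows:
  commands:
    - [-0.01,0,-0.0009,0,0,0,1]
    - [-0.01,0,-0.0009,0,0,0,1]
    - [-0.01,0,-0.0009,0,0,0,1]
    - [0,0,-0.022,0,0,0,1]
    - [0,0,-0.022,0,0,0,1]
    - [0,0,-0.022,0,0,0,1]
    - [0,0,-0.022,0,0,0,1]
    - [0,0,-0.022,0,0,0,1]
    - [0,0,0,0,-5,0,-1]
    - [0.0154,0,0.0023,0,0,0,-1]
    - [0.0154,0,0.0023,0,0,0,-1]
    - [0.0154,0,0.0023,0,0,0,-1]
    - [0.0154,0,0.0023,0,0,0,-1]
    - [0.0154,0,0.0023,0,0,0,-1]
    - [0.0154,0,0.0023,0,0,0,-1]
    - [0,0,0,0,0,0,-1]
    - [0,0,0,0,0,0,-1]
    - [0,0,0,0,0,0,-1]

```text
time_s: 6.5
ee_pos: [0.5151, 0.1232, 0.1698]
eef_rot: [3.142, -0.174, 0.125]
force: [-0.1, -0.4, -0.1]
grip_width: 0.0638
grip_force: 0.0
```

```bash
python3 - <<'E'
from h import *
o,R=st()
print('shift',R.inv().apply(RK.apply([.0128,.001,.059])+C0-o['ee_pos']))
m=ctrl.camera_model('wrist'); cv2.imwrite('pics/w3.png',ctrl.camera('wrist'))
u=np.array([.985,0,.174])
for s in(-.0445,.0445):
  for y in(-.027,.027): 
    P=np.array([.010,.001,.0749])+s*u+[0,y,0]; print(w2px('wrist',[RK.apply(P)+C0],m))
E
```

```text
t 6.5 p [0.5151 0.1232 0.1698] rack [-0.0073  0.0013  0.1698] deg [179.9977  -9.968    7.1462] F [-0.1098 -0.4433 -0.0757] 0.06381458583302935 0.0 q [ 0.1696  0.1897  1.7548 -0.0091  1.0233  1.6197]
shift [0.0006 0.0003 0.1126]
[[352.1403 293.0642]]
[[290.6697 293.101 ]]
[[354.596  191.0274]]
[[288.2748 191.0709]]
```

View pics/w3.png

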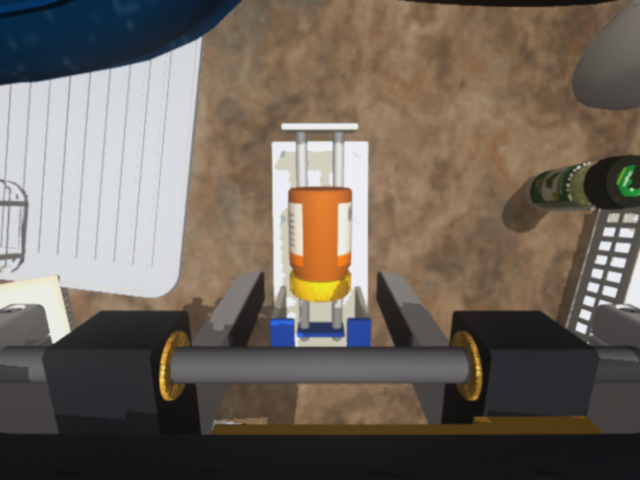

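The bottle is at x 288–352 and y 187–300 in the wrist view, within a millimetre or so of the prediction, and the fingers straddle it. I descend and grip.

Call:
play_rows:
  commands:
    - [0,0,0,0,0,0,-1]
    - [0,0,0,0,0,0,-1]
    - [0,0,0,0,0,0,-1]
    - [0,0,0.015,0,0,0,-1]
    - [0,-0.0005,0.015,0,0,0,-1]
    - [0,0,0.015,0,0,0,-1]
    - [0,0,0.015,0,0,0,-1]
    - [0,0,0.015,0,0,0,-1]
    - [0,0,0.015,0,0,0,-1]
    - [0,0,0.012,0,0,0,-1]
    - [0,0,0.0105,0,0,0,-1]
    - [0,0,0,0,0,0,-1]
    - [0,0,0,0,0,0,1]
    - [0,0,0,0,0,0,1]
    - [0,0,0,0,0,0,1]
    - [0,0,0,0,0,0,1]
    - [0,0,0,0,0,0,1]
    - [0,0,0,0,0,0,1]
    - [0,0,0,0,0,0,1]
    - [0,0,0,0,0,0,1]
  force: 15

```text
time_s: 8.22
ee_pos: [0.5352, 0.126, 0.0595]
eef_rot: [3.141, -0.175, 0.125]
force: [-0.6, -2.5, 3.0]
grip_width: 0.0525
grip_force: 15.0
```

Call:
play_rows:
  commands:
    - [0,0,0,0,0,0,1]
    - [0,0,0,0,0,0,1]
    - [0,0,0,0,0,0,1]
    - [0,0,0,0,0,0,1]

```text
time_s: 8.55
ee_pos: [0.5353, 0.126, 0.0595]
eef_rot: [3.141, -0.175, 0.125]
force: [-2.7, -4.2, 5.3]
grip_width: 0.052
grip_force: 15.0
```

Call:
play_rows:
  commands:
    - [0.0009,0,-0.0049,0,0,0,1]
    - [0.0017,0,-0.0099,0,0,0,1]
    - [0.0026,0,-0.0148,0,0,0,1]
    - [0.0035,0,-0.0197,0,0,0,1]
    - [0.0035,0,-0.0197,0,0,0,1]
    - [0.0035,0,-0.0197,0,0,0,1]
    - [0.0035,0,-0.0197,0,0,0,1]
    - [0.0035,0,-0.0197,0,0,0,1]
    - [0.0026,0,-0.0148,0,0,0,1]
    - [0.0009,0,-0.0049,0,0,0,1]
    - [0,0,0,0,-5,0,1]
    - [0,0,0,0,-5,0,1]
    - [0,0,0,0,0,4,1]
    - [0,0,0,0,0,4,1]
    - [0,0,0,0,0,4,1]
    - [0,0,0,0,0,0,1]
    - [0,0,0,0,0,0,1]

```text
time_s: 9.97
ee_pos: [0.5351, 0.1263, 0.209]
eef_rot: [-3.142, 0.001, -0.082]
force: [0.3, 0.6, -0.6]
grip_width: 0.0523
grip_force: 15.0
```

```bash
python3 - <<'E'
from h import *
o,R=st()
print('shift',R.inv().apply(np.array([.5165,-.2816,.2])-o['ee_pos']))
cv2.imwrite('pics/w4.png',ctrl.camera('wrist'))
E
```

```text
t 9.9667 p [0.5351 0.1263 0.209 ] rack [0.0129 0.0019 0.209 ] deg [-179.9998    0.0346   -4.7263] F [ 0.3474  0.5884 -0.6191] 0.0523265244426382 14.998616874217987 q [0.1651 0.2969 1.5164 0.0002 1.3289 1.8184]
shift [0.0151 0.4081 0.009 ]
```

View pics/w4.png

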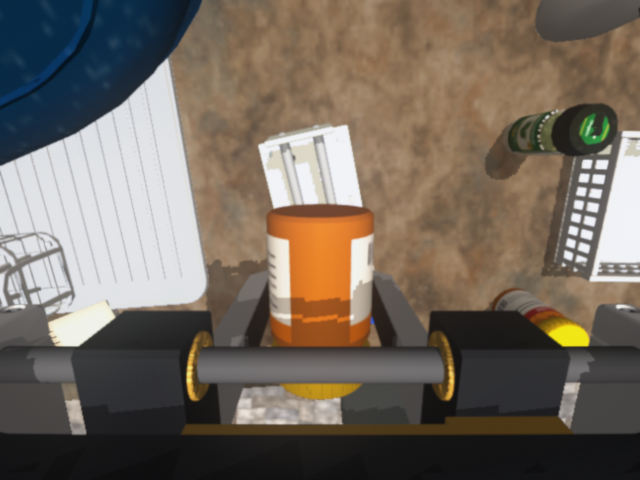

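The bottle is held between the fingers, spanning y 205–395 in the picture, and the bystanders are undisturbed. I carry it across to the basket.

Call:
play_rows:
  commands:
    - [0.0008,0.008,0,0,0,0,1]
    - [0.0008,0.016,0,0,0,0,1]
    - [0.0008,0.024,0,0,0,0,1]
    - [0.0008,0.025,0,0,0,0,1]
    - [0.0008,0.025,0,0,0,0,1]
    - [0.0008,0.025,0,0,0,0,1]
    - [0.0008,0.025,0,0,0,0,1]
    - [0.0008,0.025,0,0,0,0,1]
    - [0.0008,0.025,0,0,0,0,1]
    - [0.0008,0.025,0,0,0,0,1]
    - [0.0008,0.025,0,0,0,0,1]
    - [0.0008,0.025,0,0,0,0,1]
    - [0.0008,0.025,0,0,0,0,1]
    - [0.0008,0.025,0,0,0,0,1]
    - [0.0008,0.025,0,0,0,0,1]
    - [0.0008,0.025,0,0,0,0,1]
    - [0.0008,0.019,0,0,0,0,1]
    - [0.0008,0.01,0,0,0,0,1]
    - [0.0008,0.006,0,0,0,0,1]
    - [0,0,0,0,0,0,1]

```text
time_s: 11.68
ee_pos: [0.5157, -0.2822, 0.2092]
eef_rot: [-3.141, 0.0, -0.085]
force: [-0.3, -0.2, -1.2]
grip_width: 0.0521
grip_force: 15.0
```

```bash
python3 - <<'E'
from h import *
o,R=st()
m=ctrl.camera_model('wrist'); cv2.imwrite('pics/w5.png',ctrl.camera('wrist'))
p=o['ee_pos']
for s in(-.0445,.0445):
  for a in(-10,0,10):
    ax=np.array([np.cos(np.radians(a)),0,np.sin(np.radians(a))]); n=np.array([-ax[2],0,ax[0]])
    P=np.array([0,0,-.016])+s*ax  # tool frame: z down
    print(s,a,[w2px('wrist',[p+R.apply(P+k*n)],m)[0] for k in(.027,-.027)])
B=[(.0705,.1255),(.0705,-.1255),(-.0705,-.1255),(-.0705,.1255)]
for x,y in B: print(w2px('wrist',[Ro.from_euler('z',-5,degrees=True).apply([x,y,.062])+[.5165,-.2816,0]],m))
E
```

```text
t 11.6833 p [ 0.5157 -0.2822  0.2092] rack [-0.0568 -0.4011  0.2092] deg [-179.9928    0.0097   -4.8792] F [-0.3176 -0.2146 -1.2186] 0.052061953332203634 14.998225718736649 q [-0.5631  0.3821  1.4027  0.      1.357   1.0928]
-0.0445 -10 [array([321.8613, 332.5842]), array([322.364 , 402.4108])]
-0.0445 0 [array([321.9167, 346.0564]), array([322.4725, 407.2281])]
-0.0445 10 [array([321.982 , 359.1047]), array([322.5829, 408.7597])]
0.0445 -10 [array([321.9896, 200.6751]), array([322.6802, 240.8856])]
0.0445 0 [array([321.9158, 205.9725]), array([322.5607, 224.0366])]
0.0445 10 [array([321.8552, 213.2725]), array([322.4373, 211.3654])]
[[187.5797 157.6782]]
[[453.6775 157.8942]]
[[440.6308 297.0355]]
[[200.3094 296.8179]]
```

View pics/w5.png

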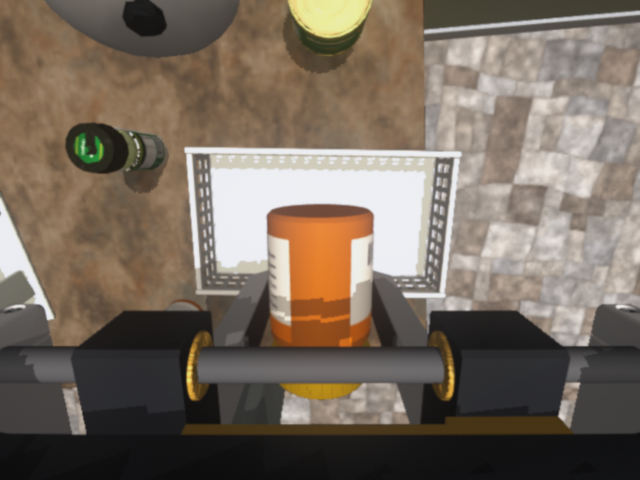

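The bottle is level over the basket: its far-end ellipse spans y 206–224, which matches 0° of tilt. The basket rim corners are at about (188,151), (460,153), (444,297) and (192,292), so the basket is some 4 mm further forward. I shift for that and lower.

Call:
play_rows:
  commands:
    - [0.002,0,0.008,0,0,0,1]
    - [0.002,0,0.016,0,0,0,1]
    - [0,0,0.02,0,0,0,1]
    - [0,0,0.02,0,0,0,1]
    - [0,0,0.02,0,0,0,1]
    - [0,0,0.02,0,0,0,1]
    - [0,0,0.02,0,0,0,1]
    - [0,0,0.02,0,0,0,1]
    - [0,0,0.016,0,0,0,1]
    - [0,0,0.012,0,0,0,1]
    - [0,0,0.008,0,0,0,1]
    - [0,0,0.005,0,0,0,1]
    - [0,0,0.004,0,0,0,1]
    - [0,0,0.002,0,0,0,1]
    - [0,0,0,0,0,0,1]
    - [0,0,0,0,0,0,1]
    - [0,0,0,0,0,0,1]

```text
time_s: 13.15
ee_pos: [0.5201, -0.2821, 0.0189]
eef_rot: [3.141, -0.001, -0.085]
force: [0.2, -0.1, 0.1]
grip_width: 0.0523
grip_force: 15.0
```

Call:
play_rows:
  commands:
    - [0,0,0.001,0,0,0,1]
    - [0,0,0,0,0,0,1]
    - [0,0,0,0,0,0,1]

```text
time_s: 13.4
ee_pos: [0.5199, -0.282, 0.0174]
eef_rot: [3.142, -0.0, -0.085]
force: [0.5, -0.3, -1.3]
grip_width: 0.0521
grip_force: 15.0
```

Call:
play_rows:
  commands:
    - [0,0,0.001,0,0,0,1]
    - [0,0,0,0,0,0,1]
    - [0,0,0,0,0,0,1]

```text
time_s: 13.65
ee_pos: [0.5198, -0.2819, 0.0163]
eef_rot: [-3.142, 0.0, -0.085]
force: [-0.1, 0.1, -0.8]
grip_width: 0.0523
grip_force: 15.0
```

Call:
play_rows:
  commands:
    - [0,0,0.001,0,0,0,1]
    - [0,0,0,0,0,0,1]
    - [0,0,0,0,0,0,1]

```text
time_s: 13.9
ee_pos: [0.5199, -0.282, 0.0154]
eef_rot: [3.141, -0.0, -0.085]
force: [-0.3, -0.6, 0.9]
grip_width: 0.0526
grip_force: 15.0
```

Call:
play_rows:
  commands:
    - [0,0,0.0007,0,0,0,1]
    - [0,0,0,0,0,0,1]
    - [0,0,0,0,0,0,1]

```text
time_s: 14.15
ee_pos: [0.52, -0.282, 0.0153]
eef_rot: [3.141, -0.0, -0.085]
force: [-2.9, 1.8, 8.9]
grip_width: 0.0526
grip_force: 15.0
```

The bottle has touched the floor. I ease off, release it slowly and withdraw.

Call:
play_rows:
  commands:
    - [0,0,-0.0005,0,0,0,1]
    - [0,0,0,0,0,0,1]
    - [0,0,0,0,0,0,-0.2]
    - [0,0,0,0,0,0,-0.3]
    - [0,0,0,0,0,0,-0.5]
    - [0,0,0,0,0,0,-0.7]
    - [0,0,0,0,0,0,-0.8]
    - [0,0,0,0,0,0,-0.8]
    - [0,0,0,0,0,0,-0.8]
    - [0,0,0,0,0,0,-0.8]
    - [0,0,0,0,0,0,-0.8]
    - [0,0,0,0,0,0,-0.8]
    - [0,0,0,0,0,0,-0.8]
  force: 5

```text
time_s: 15.23
ee_pos: [0.5198, -0.282, 0.0151]
eef_rot: [3.142, -0.0, -0.085]
force: [0.5, 0.0, -0.5]
grip_width: 0.0843
grip_force: 0.0
```

Call:
play_rows:
  commands:
    - [0,0,-0.01,0,0,0,-0.8]
    - [0,0,-0.01,0,0,0,-0.8]
    - [0,0,-0.015,0,0,0,-0.8]
    - [0,0,-0.02,0,0,0,-0.8]
    - [0,0,-0.02,0,0,0,-0.8]
    - [0,0,-0.025,0,0,0,-0.8]
    - [0,0,-0.025,0,0,0,-0.8]
    - [0,0,-0.025,0,0,0,-0.8]
    - [0,0,-0.025,0,0,0,-0.8]
    - [0,0,-0.025,0,0,0,-0.8]
    - [0,0,0,0,0,0,-0.8]
    - [0,0,0,0,0,0,-0.8]

```text
time_s: 16.23
ee_pos: [0.5202, -0.2821, 0.2174]
eef_rot: [3.14, -0.003, -0.085]
force: [-0.2, 1.2, -0.4]
grip_width: 0.0848
grip_force: 0.0
```

```bash
python3 - <<'E'
from h import *
st()
a=ctrl.camera('wrist');b=ctrl.camera('top')
cv2.imwrite('pics/f.png',cv2.resize(np.hstack([a,b]),(800,300),interpolation=cv2.INTER_AREA))
E
```

```text
t 16.2333 p [ 0.5202 -0.2821  0.2174] rack [-0.0523 -0.4015  0.2174] deg [179.9073  -0.1807  -4.8543] F [-0.219   1.1743 -0.4017] 0.08477183055100279 0.0 q [-0.5588  0.383   1.3824  0.      1.3726  1.0967]
```

View pics/f.png

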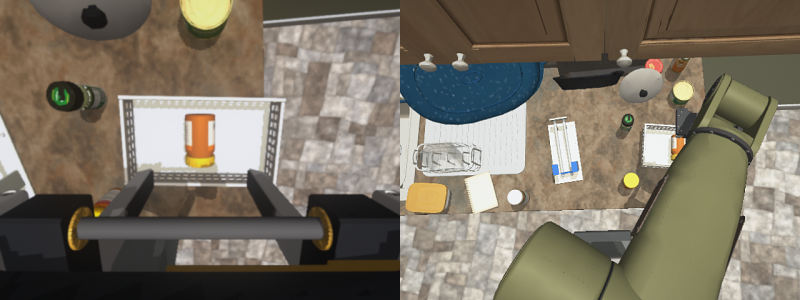

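The bottle is lying on its side in the basket, at (200,140) in the left view. The two upright bottles and the jar are all still standing, and the gripper is well clear.

```bash
python3 -c "
from station import ctrl
print(ctrl.hand_in())"
```

```text
the job is handed in; nothing more can be done
None
```

The jammed bottle was pushed about 45 mm up the rails, clear of the lips, then lifted out and laid on its side in the basket; the other two bottles and the spice jar are still standing, and I handed the job in at about 16 s.

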